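# Snug up an adjustable wrench and tighten the manifold cap nut one flat

### The job

Lay the adjustable wrench flat on the manifold around the brass hex cap nut, then roll its worm until the jaw is closed snugly on the nut, and only then tighten the nut clockwise by one flat, a sixth of a turn (its black line moves from one scribed line on the manifold to the next). Turn the nut with the wrench, not with the gripper itself; leave the wrench lying on the nut, still snug, and leave everything else where it stands.

Things in the scene. Friction and masses are not known exactly. Their poses are not given: they have to be found in the camera images.
- wrench: Plain steel adjustable wrench, loose, lying flat, 0.3 to 0.42 kg. Origin: on its underside where the nut's centre lies when gripped; x points out of the jaw mouth, away from the handle; z up. Head x -58 to -16 mm (throat wall at -16), y -26 to 26, 16 mm thick. Handle x -186 to -58, y -11 to 11, z 0 to 13 mm. Centre of mass near x -64
- jaw_mouth (a point): Middle of the fixed jaw's face, wrench x 0, y +12, z 8 mm; wrench axes. The face is the plane y = +12; both jaws are 14 mm thick in y and reach to x = +14 mm. The moving jaw is on the -y side and slides along y. At the start it stands open wider than the nut's corners
- wrench_grip (a point): Point on the handle's centre line near the wrench's centre of mass, at wrench x -70, y 0, z 7 mm: a good place to hold it for lifting (22 mm wide across wrench y). Axes as the wrench
- worm_top (a point): Top of the worm, wrench x -37, y -6, z 22.5 mm, wrench axes. The worm: dark ribbed roller, 22 mm diameter, 19 mm long, axis along wrench y, 6.5 mm proud of the head. Rolling its top towards the mouth (+x) closes the jaw, the other way opens it, 1 mm of jaw per 11 mm rolled. A fingertip pressed on with 6 to 12 N and drawn along rolls it; it stays as left. With the jaw tight it stops and the tip slips
- jaw (a joint): Travel of the moving jaw, m: the opening between the jaws is 31 mm minus this value; positive is closing. Between -1 and +1.5 mm at the start; about +7 mm when tight on the nut
- hexnut (a point): Brass hexagon cap nut on the manifold, 24 mm across flats, 27.7 mm across corners, hex 16 mm tall, domed to 19 mm. Origin: on its axis at the manifold's upper face (30 mm above the bench), z up. Its x axis points through a corner, marked by a black line on top; two flats face +y and -y. A wrench whose x axis is at a multiple of 60 degrees to it has its jaws parallel to flats. It turns with the nut
- nut_turn (a joint): Angle of the nut in rad, 0 at the start, growing clockwise seen from above (tightening); one flat is 1.047. It turns against a steady friction of about 0.2 N m, stays where it is left, no stop within reach
- manifold: Aluminium block fixed to the bench, 30 mm high. Origin: on the bench under the nut's axis, z up; spans x -72 to 72, y -160 to 80 mm. Two round caps 22 mm across, 15 mm tall stand on it at x 40, y -105 and -140; stubs stick out of its -y end. Two black lines are scribed radially, 35 to 65 mm from the nut's axis: at -55 degrees from its x axis (where the nut's line starts) and at -115 degrees
- bottle: Bystander, loose on the bench, leave it: amber glass bottle, 68 mm across, 150 mm tall. Origin at the centre of its underside
- beaker: Bystander, loose on the bench, leave it: glass beaker, 70 mm across, 90 mm tall. Origin at the centre of its underside
- spanner: Bystander, loose on the bench, leave it: small fixed open-ended spanner, 150 mm long, not adjustable. Origin at the centre of its underside (about mid-length)
- collar: Bystander, loose on the bench, leave it: loose steel collar, 32 mm across, 14 mm tall. Origin at the centre of its underside
- spare_nut: Bystander, loose on the bench, leave it: small loose steel hex nut, 17 mm across flats, 12 mm tall. Origin at the centre of its underside
- jar: Bystander, loose on the bench, leave it: white plastic jar, 60 mm across, 60 mm tall. Origin at the centre of its underside
- tip_box: Bystander, loose on the bench, leave it: grey pipette-tip box, 85 x 120 x 55 mm. Origin at the centre of its underside
Not all that is in view belongs to the job. Of the things that look like the wrench, the smallest one is meant.

How it is judged:
By the outcome, as a careful person would: the job done as asked, in the order asked, and still so for the second after the job is handed in, with the robot touching nothing.
It also fails if it takes over 61 s, if anything falls off the work surface, if the arm or the gripper's body presses on something with over 40 N, if the wrist force passes 120 N, or if a joint passes its speed limit or range.

### The arm

A 7-joint arm with a two-finger parallel gripper is mounted at the origin on the work surface. World frame = base frame: x ahead of the robot, y to its left, z up, the work surface at z = 0. Lengths are in mm, angles in rad, forces in N, time in s.
With the tool pointing down it reaches from about 400 to 875 mm from the base axis. Payload 19.3 kg.
Tool frame: the origin (TCP) lies at the very end of the fingers, on their centre line; the grasp point (between the pads) lies 19 mm behind it; z points along the fingers, y is the line along which they close (so a half turn about z gives the same grasp; the last joint's range is limited). The gripper opens to 85 mm and grips with 20 to 120 N. Pads are 22 mm wide; open, the fingers measure 114 mm over their backs; the gripper's body (76 mm by 85 mm) begins 54 mm behind the grasp point. The pads swing forward as they close: fully open they stand 13 mm farther back than shut.
Start: joints at [-1.355, 0.521, -0.036, 1.599, 0.021, 1.021, -0.113], TCP at [176.222, 599.634, 231.291] pointing down, gripper open.
Joint ranges: [-2.91, 2.91], [-0.3, 2.13], [-1.5, 1.42], [0.17, 2.43], [-1.26, 4.41], [0.16, 1.93], [-2.52, 2.52]. Speed limits (rad/s): [1.89, 1.89, 2.39, 2.39, 3.01, 3.01, 3.01].

### API

Orientations are given as a unit quaternion [x, y, z, w].
In Python, from station import * gives the robot as it stands.
- The arm moves only by the shell command python3 -m handwheel 'ROWS' [OPENING]. ROWS is JSON, a list of rows, each an object of numbers: "x", "y", "z": the shift along the tool's x, y, z normalised to -1 to 1, where 1 is 15 cm; "rx", "ry", "rz": the turn, a rotation vector about the tool's x, y, z normalised to -1 to 1, where 1 is pi/2 rad. In form: [{"x": .., "y": .., "z": .., "rx": .., "ry": .., "rz": ..}, ...]. A call has 1 to 20 rows; each row shifts and turns the commanded pose from where the row before left it, along the tool's axes as they then stand; what a row does not reach is not made up. A row lasts 1/8 s, in which the tool goes at most 62.5 mm and 10.7 degrees, less where a joint would pass 70% of its speed; a pose out of reach is approached as far as the arm can. A call with a number of a shift or a turn outside -1 to 1 is refused whole. A call with a gripper value outside its range is refused whole. OPENING is the opening, from -1 (shut) to 1 (fully open), so that 0 is half open, set as the call begins (- or left out, the last holds). The fingers move at their own pace and stop on an object; the grip force is fixed at half the most. Time passes only in rows, so rows that do not move let the fingers close. It gives the time, the measured TCP pose, the force, the opening and the grip force at its end, in the units of the state.
- sense(): the state, without advancing time (a new reading comes with each control period).
- grab_frame(name): name is "scene" or "top" or "wrist"; returns the picture (400x640x3 uint8, red, green, blue); there is no depth.
- camera_params(name): a dict with "fx", "fy", "cx", "cy" (pixels), "distortion" ([k1, k2, p1, p2, k3] as OpenCV has them; the pictures are not rectified), "cam_to_world" (4x4, takes a point from camera to world coordinates). Camera axes: x right, y down, z forward; pixel columns grow to the right and rows downward; lengths in mm; the calibration is good to about 2 mm. A picture is of the moment at which its call begins: read the wrist's pose just before it. camera_params takes no time and is no camera call; for the wrist camera it gives the pose at the moment of the call.
- hand_in(): hands the job in; it is judged then, once.
The state is a dict: "time_s": time; "joints": joint angles; "dq": joint speeds; "joint_torque": joint torques, N m; "tcp_pos": TCP position; "eef_rot": TCP orientation; "force": force on the tool from outside, world axes, zero at the start; "torque": the same for the moment, N m; "finger_gap": finger opening in mm; "gripper_force": force on a finger pad.
Only numpy, scipy, OpenCV 4.12 (cv2) and the standard library are available. Lean on these libraries where they do the work, as an engineer would, in place of code of your own. Each camera call takes 0.05 s, during which the arm holds its last target. There are 200 camera calls.

## Working session

There is one attempt and no reset: what is moved stays moved. The work goes in short steps, Python scripts to look and compute and a shell command to move; the robot and the scene stay as the last step left them, time stands still between calls to the robot, and variables do not carry over. Pictures are saved under pics/ and viewed, at most 10 in all, crops included, and the job is handed in when it is done.

```bash
ls; mkdir -p pics; python3 - <<'E'
from station import *
import cv2,numpy as np
for n in ["scene","top"]:
    f=grab_frame(n); cv2.imwrite(f"pics/{n}0.png",cv2.cvtColor(f,cv2.COLOR_RGB2BGR))
    p=camera_params(n); print(n,{k:np.round(v,3).tolist() for k,v in p.items()})
s=sense();print(s["time_s"],s["tcp_pos"],s["eef_rot"],s["finger_gap"],s["force"])
E
```

```text
pics
scene {'fx': 390.555, 'fy': 390.555, 'cx': 317.006, 'cy': 204.269, 'distortion': [-0.086, 0.0, 0.0, 0.0, 0.0], 'cam_to_world': [[-0.564, 0.568, -0.6, 1205.25], [0.826, 0.39, -0.407, 543.479], [0.003, -0.725, -0.689, 887.675], [0.0, 0.0, 0.0, 1.0]]}
top {'fx': 459.961, 'fy': 459.961, 'cx': 323.044, 'cy': 196.569, 'distortion': [-0.054, 0.0, 0.0, 0.0, 0.0], 'cam_to_world': [[-0.022, -0.983, 0.18, 268.515], [-1.0, 0.022, -0.002, 48.969], [-0.002, -0.18, -0.984, 1307.43], [0.0, 0.0, 0.0, 1.0]]}
0.1 [176.15378323 599.3805812  230.83472094] [ 1.42431462e-01  9.89804560e-01 -4.58594200e-04 -2.98325409e-05] 85.37603200258444 [ 0.14846724 -0.38923414  0.47808721]
```

View pics/top0.png

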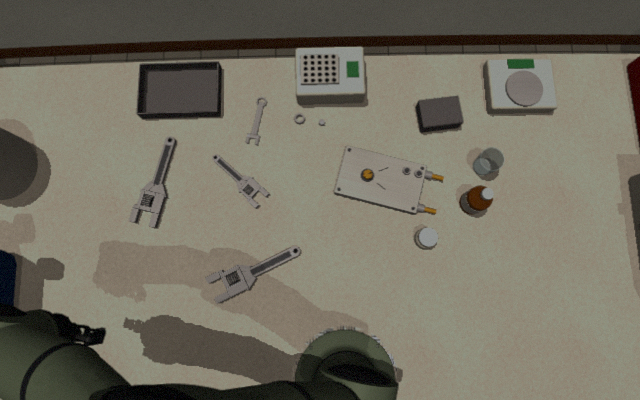

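View pics/scene0.png

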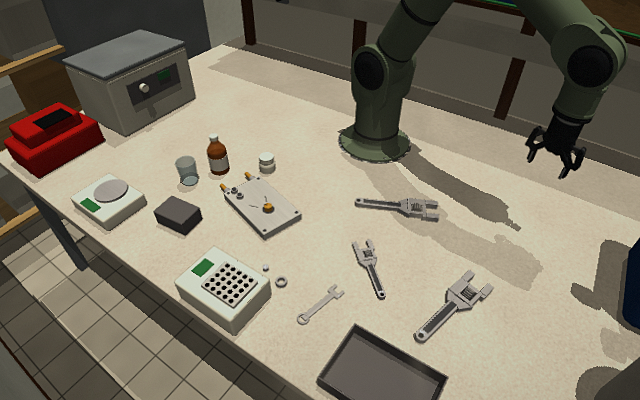

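Candidates for the wrench in the top view are (155,185), (253,273) and (241,182). The one at (241,182) is the smallest, about 65 px or 200 mm long, so it fits. I'll confirm it in a crop, together with the nut.

```bash
cat > h.py <<'E'
from station import *
import cv2,numpy as np
from scipy.spatial.transform import Rotation as R
def ray(p,uv):
    K=np.array([[p["fx"],0,p["cx"]],[0,p["fy"],p["cy"]],[0,0,1]])
    d=cv2.undistortPoints(np.array([[uv]],float),K,np.array(p["distortion"],float))[0,0]
    T=np.array(p["cam_to_world"]); return T[:3,3],T[:3,:3]@np.array([d[0],d[1],1])
def onz(p,uv,z):
    o,d=ray(p,uv); return (o+d*(z-o[2])/d[2])[:2]
def px(p,X):
    T=np.linalg.inv(np.array(p["cam_to_world"])); K=np.array([[p["fx"],0,p["cx"]],[0,p["fy"],p["cy"]],[0,0,1]])
    return cv2.projectPoints(np.array([X],float),cv2.Rodrigues(T[:3,:3])[0],T[:3,3],K,np.array(p["distortion"],float))[0][0,0]
def rows(dx,dy,dz):   # world shift -> tool-unit shift
    return R.from_quat(sense()["eef_rot"]).inv().apply([dx,dy,dz])/150
E
python3 - <<'E'
from h import *
f=cv2.imread("pics/top0.png"); p=camera_params("top")
a=cv2.resize(f[145:215,205:275],None,fx=5.5,fy=5.5,interpolation=cv2.INTER_CUBIC)
b=cv2.resize(f[145:215,330:400],None,fx=5.5,fy=5.5,interpolation=cv2.INTER_CUBIC)
cv2.imwrite("pics/c1.png",np.hstack([a,b]))
for uv,z in [((215,157),13),((264,200),14),((241,182),13),((367,174.5),49),((155,185),13),((253,273),13)]: print(uv,onz(p,uv,z).round(1))
# brass mask
h=cv2.cvtColor(f,cv2.COLOR_BGR2HSV); m=cv2.inRange(h,(8,120,70),(28,255,255)); m[:, :340]=0;m[:,400:]=0
ys,xs=np.nonzero(m);print(len(xs),xs.mean(),ys.mean(),onz(p,(xs.mean(),ys.mean()),47))
print(camera_params("wrist"))
E
```

```text
(215, 157) [630.5 358.9]
(264, 200) [499.6 215.3]
(241, 182) [554.  281.9]
(367, 174.5) [559.4 -78.4]
(155, 185) [551.1 532.4]
(253, 273) [294.  246.2]
69 367.2463768115942 173.85507246376812 [561.71472806 -79.38813844]
{'fx': 359.9322516672944, 'fy': 359.9322516672944, 'cx': 317.558761461539, 'cy': 200.21715449407304, 'distortion': array([-0.04990978,  0.        ,  0.        ,  0.        ,  0.        ]), 'cam_to_world': array([[ 2.81640563e-01,  9.16727961e-01,  2.83352147e-01,
         1.03500996e+02],
       [ 9.59519843e-01, -2.68921721e-01, -8.36826126e-02,
         6.20952179e+02],
       [-5.14643645e-04,  2.95450426e-01, -9.55357933e-01,
         3.73749718e+02],
       [ 0.00000000e+00,  0.00000000e+00,  0.00000000e+00,
         1.00000000e+00]])}
```

View pics/c1.png

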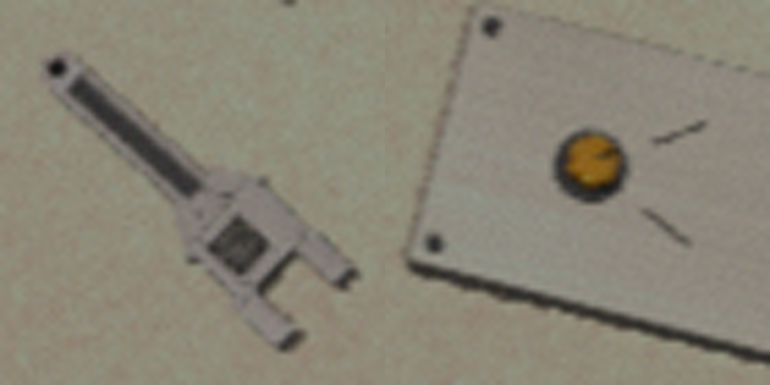

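The crop confirms it: the right half shows the brass nut at (367,174), its line lying along scribe 1 (upper right). In the left half, wrench handle end is at (215,157), jaws at (268,195) and (258,206), worm near (249,189). It is about 194 mm long, as specified, so it's the smallest one. Wrench yaw is about -132°. I'll hover over its grip point with tool x pointing to about +48°.

```bash
python3 -m handwheel '[{"x":-0.337,"y":-0.15,"z":0.038},{"x":-0.337,"y":-0.15,"z":0.038},{"x":-0.337,"y":-0.15,"z":0.038},{"x":-0.337,"y":-0.15,"z":0.038},{"x":-0.337,"y":-0.15,"z":0.038},{"x":-0.337,"y":-0.15,"z":0.038},{"x":-0.337,"y":-0.15,"z":0.038},{"x":-0.337,"y":-0.15,"z":0.038},{"x":-0.337,"y":-0.15,"z":0.038},{"rz":0.1172},{"rz":0.1172},{"rz":0.1172},{"rz":0.1172},{"rz":0.1172},{"rz":0.1172},{"rz":0.1172},{"rz":0.1172},{"rz":0.1172},{"rz":0.1172}]' ; python3 -m handwheel '[{"rz":0.1172},{}]' -0.2; python3 - <<'E'
from h import *
f=grab_frame("wrist");cv2.imwrite("pics/w1.png",f[:,:,::-1])
s=sense();r=R.from_quat(s["eef_rot"]).as_matrix();print(s["time_s"],s["tcp_pos"],np.degrees(np.arctan2(r[1,0],r[0,0])),r[:,2],s["joints"],s["force"],s["finger_gap"])
E
```

```text
0.15 [176.18518677 599.40756359 230.8720266 ] 163.625622622113 [-1.66578258e-04 -8.13979053e-04 -9.99999655e-01] [-1.35517796  0.52187317 -0.03631345  1.59984501  0.02120973  1.02109048
 -0.11274853] [-0.83546996 -0.198966    0.11469458] 85.572354062552schema error: expected keys x, y, z, rx, ry, rz
schema error: expected keys x, y, z, rx, ry, rz
```

View pics/w1.png

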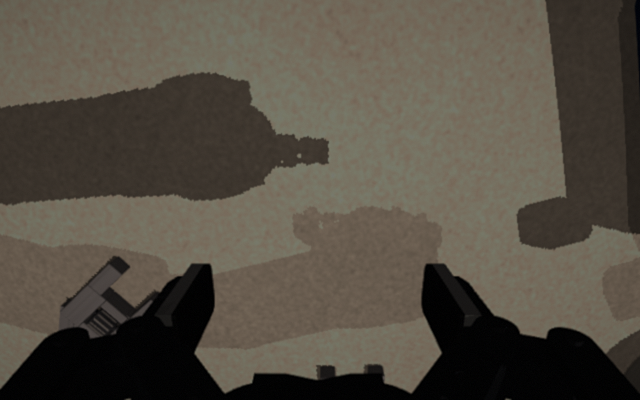

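My rows were refused because every row needs all six keys, so the arm has not moved. This picture shows only the open fingers, tips at (200,270) and (435,270), and part of the large wrench at left. I'm sending the same move again with full rows.

```bash
python3 -m handwheel '[{"x":-0.337,"y":-0.15,"z":0.038,"rx":0,"ry":0,"rz":0},{"x":-0.337,"y":-0.15,"z":0.038,"rx":0,"ry":0,"rz":0},{"x":-0.337,"y":-0.15,"z":0.038,"rx":0,"ry":0,"rz":0},{"x":-0.337,"y":-0.15,"z":0.038,"rx":0,"ry":0,"rz":0},{"x":-0.337,"y":-0.15,"z":0.038,"rx":0,"ry":0,"rz":0},{"x":-0.337,"y":-0.15,"z":0.038,"rx":0,"ry":0,"rz":0},{"x":-0.337,"y":-0.15,"z":0.038,"rx":0,"ry":0,"rz":0},{"x":-0.337,"y":-0.15,"z":0.038,"rx":0,"ry":0,"rz":0},{"x":-0.337,"y":-0.15,"z":0.038,"rx":0,"ry":0,"rz":0},{"x":0,"y":0,"z":0,"rx":0,"ry":0,"rz":0.1172},{"x":0,"y":0,"z":0,"rx":0,"ry":0,"rz":0.1172},{"x":0,"y":0,"z":0,"rx":0,"ry":0,"rz":0.1172},{"x":0,"y":0,"z":0,"rx":0,"ry":0,"rz":0.1172},{"x":0,"y":0,"z":0,"rx":0,"ry":0,"rz":0.1172},{"x":0,"y":0,"z":0,"rx":0,"ry":0,"rz":0.1172},{"x":0,"y":0,"z":0,"rx":0,"ry":0,"rz":0.1172},{"x":0,"y":0,"z":0,"rx":0,"ry":0,"rz":0.1172},{"x":0,"y":0,"z":0,"rx":0,"ry":0,"rz":0.1172},{"x":0,"y":0,"z":0,"rx":0,"ry":0,"rz":0.1172},{"x":0,"y":0,"z":0,"rx":0,"ry":0,"rz":0.1172}]' ; cat >> h.py <<'E'
def st():
    s=sense();r=R.from_quat(s["eef_rot"]).as_matrix()
    print("t",round(s["time_s"],2),"tcp",s["tcp_pos"].round(1) if hasattr(s["tcp_pos"],"round") else s["tcp_pos"],"yaw",round(np.degrees(np.arctan2(r[1,0],r[0,0])),2),"tilt",r[:2,2].round(4),"F",np.round(s["force"],1),"gap",round(s["finger_gap"],1),"gf",np.round(s["gripper_force"],1),"q",np.round(s["joints"],2))
    return s
def snap(n,cam="wrist"):
    p=camera_params(cam); f=grab_frame(cam)[:,:,::-1].copy(); cv2.imwrite(f"pics/{n}.png",f); np.save(f"pics/{n}.npy",p,allow_pickle=True); return p,f
def par(n): return np.load(f"pics/{n}.npy",allow_pickle=True).item()
E
python3 -c "
from h import *
snap('w2');st()"
```

```text
time_s: 2.65
tcp_pos: [555.4, 277.1, 179.8]
eef_rot: [0.916, 0.401, -0.0, 0.0]
force: [-0.1, 0.7, -0.9]
finger_gap: 85.0
gripper_force: 0.0
t 2.7 tcp [555.4 277.3 179.7] yaw 46.72 tilt [-0.0005 -0.0003] F [-0.8  1.  -0.9] gap 85.4 gf 0.0 q [-0.93  0.64  0.57  1.68 -0.41  0.94 -0.96]
```

View pics/w2.png

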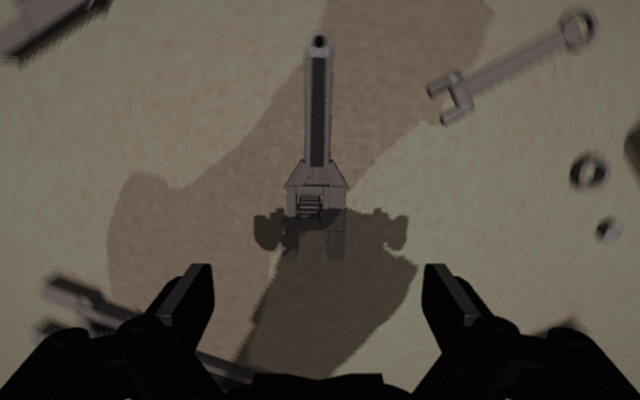

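The wrench lies straight between the fingers: handle hole at (319,42), neck at (317,165), head spanning columns 288–346, fixed-jaw tip (right) at (336,258), worm near (310,207). I'll measure it.

```bash
python3 - <<'E'
from h import *
p=par("w2")
for uv,z in [((319,42),13),((317,165),13),((288,215),16),((346,215),16),((336,258),14),((310,207),22),((303,37),13),((331,160),13),((304,160),13),((306,60),13),((331,60),13)]: print(uv,onz(p,uv,z).round(1))
a=onz(p,(318.5,60),13);b=onz(p,(317.5,160),13);d=b-a;print("yaw",np.degrees(np.arctan2(d[1],d[0])), np.linalg.norm(d))
E
```

```text
(319, 42) [632. 359.]
(317, 165) [562.8 286.5]
(288, 215) [512.8 271. ]
(346, 215) [551.3 235.4]
(336, 258) [515.5 208.8]
(310, 207) [534.1 264.4]
(303, 37) [625.2 370.4]
(331, 160) [574.8 281.4]
(304, 160) [557.5 297.4]
(306, 60) [615.1 356.1]
(331, 60) [629.9 342.3]
yaw -133.29520767704855 82.13686030040614
```

```bash
python3 -m handwheel '[{"x":0.035,"y":-0.001,"z":0.29,"rx":0,"ry":0,"rz":0},{"x":0.035,"y":-0.001,"z":0.29,"rx":0,"ry":0,"rz":0},{"x":0.035,"y":-0.001,"z":0.29,"rx":0,"ry":0,"rz":0},{"x":0.035,"y":-0.001,"z":0.2,"rx":0,"ry":0,"rz":0},{"x":0,"y":0,"z":0.1,"rx":0,"ry":0,"rz":0},{"x":0,"y":0,"z":0,"rx":0,"ry":0,"rz":0}]' 0; python3 -m handwheel '[{"x":0,"y":0,"z":0,"rx":0,"ry":0,"rz":0},{"x":0,"y":0,"z":0,"rx":0,"ry":0,"rz":0},{"x":0,"y":0,"z":0,"rx":0,"ry":0,"rz":0},{"x":0,"y":0,"z":0,"rx":0,"ry":0,"rz":0}]' -1
```

```text
time_s: 3.45
tcp_pos: [569.0, 292.5, 4.1]
eef_rot: [0.915, 0.404, -0.001, 0.0]
force: [-0.2, 0.0, 0.2]
finger_gap: 43.0
gripper_force: 0.0
time_s: 3.95
tcp_pos: [569.9, 293.2, 6.1]
eef_rot: [0.915, 0.404, 0.001, -0.0]
force: [-1.7, -0.3, 4.5]
finger_gap: 19.7
gripper_force: 59.2
```

```bash
python3 - <<'E'
from h import *
p=camera_params("top"); f=cv2.imread("pics/top0.png")
c=lambda u,v:(330+(u-385)/5.5-.0,145+v/5.5)
L=[onz(p,c(*q),30) for q in [(655,141),(706,124),(643,210),(690,243)]]
ang=lambda d:np.degrees(np.arctan2(d[1],d[0]))
for i in (0,2): print("scribe",L[i].round(1),L[i+1].round(1),ang(L[i+1]-L[i]))
# intersection of scribes = nut axis
A=np.array([L[1]-L[0],-(L[3]-L[2])]).T; t=np.linalg.solve(A,L[2]-L[0]);print("axis",L[0]+t[0]*(L[1]-L[0]))
n=np.array([560.5,-79]); print([ (np.linalg.norm(q-n).round(1),ang(q-n).round(1)) for q in L])
E
python3 -m handwheel '[{"x":0,"y":0,"z":-0.2,"rx":0,"ry":0,"rz":0},{"x":0,"y":0,"z":-0.3,"rx":0,"ry":0,"rz":0},{"x":0,"y":0,"z":-0.25,"rx":0,"ry":0,"rz":0}]' -1
```

```text
scribe [ 574.3 -115.3] [ 582.8 -142.3] -72.52511688557675
scribe [ 537.9 -107.5] [ 520. -131.] -127.34072618643009
axis [561.93963499 -75.96319228]
[(np.float64(38.9), np.float64(-69.2)), (np.float64(67.1), np.float64(-70.6)), (np.float64(36.4), np.float64(-128.4)), (np.float64(65.9), np.float64(-127.9))]
time_s: 4.32
tcp_pos: [569.5, 293.0, 119.6]
eef_rot: [0.915, 0.404, 0.001, -0.0]
force: [-0.2, 0.8, -3.0]
finger_gap: 19.8
gripper_force: 59.7
```

```bash
python3 -m handwheel '[{"x":-0.1425,"y":0.225,"z":0.02,"rx":0,"ry":0,"rz":-0.0185},{"x":-0.1425,"y":0.225,"z":0.02,"rx":0,"ry":0,"rz":-0.0185},{"x":-0.1425,"y":0.225,"z":0.02,"rx":0,"ry":0,"rz":0},{"x":-0.1425,"y":0.225,"z":0.03,"rx":0,"ry":0,"rz":0},{"x":-0.1425,"y":0.225,"z":0.03,"rx":0,"ry":0,"rz":0},{"x":-0.1425,"y":0.225,"z":0.03,"rx":0,"ry":0,"rz":0},{"x":-0.1425,"y":0.225,"z":0.03,"rx":0,"ry":0,"rz":0},{"x":0,"y":0,"z":0,"rx":0,"ry":0,"rz":0},{"x":0,"y":0,"z":0,"rx":0,"ry":0,"rz":0},{"x":0,"y":0,"z":0,"rx":0,"ry":0,"rz":0}]' -1;python3 -c "
from h import *
snap('w3');st();snap('t3','top')"
```

```text
time_s: 5.58
tcp_pos: [655.0, 28.2, 90.4]
eef_rot: [0.903, 0.431, 0.0, -0.0]
force: [0.4, 0.8, -3.5]
finger_gap: 20.5
gripper_force: 59.7
t 5.62 tcp [655.   28.1  90.3] yaw 51.01 tilt [0.0002 0.0005] F [-0.  -0.3 -3.6] gap 19.7 gf 59.7 q [-0.42  0.79  0.45  1.64 -0.44  0.82 -0.45]
```

View pics/w3.png

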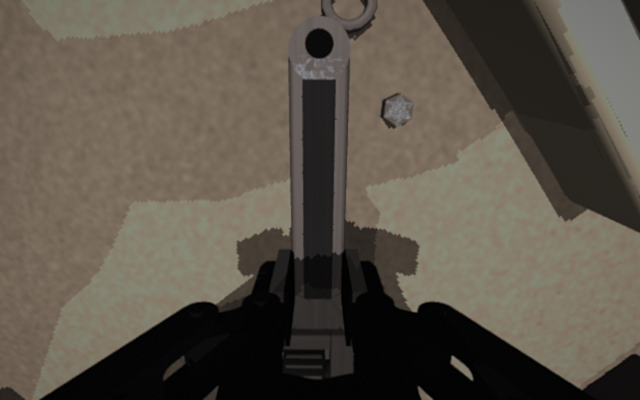

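The wrist view shows the handle centred in the grip, hole at (319,42), end at row ~17, worm at (305,360). The mouth and nut are hidden by the gripper, so I'll locate the nut across the top and scene views and get the wrench's x offset from the handle end.

```bash
python3 - <<'E'
from h import *
p=par("w3");s=st();t=s["tcp_pos"][:2];u=-np.array([np.cos(np.radians(51.0)),np.sin(np.radians(51.0))])
for uv in [(319,17),(319,42)]:
    e=onz(p,uv,97.3); print("end",e, "x from TCP",(e-t)@u)
e=onz(p,(291,150),97.3)-onz(p,(347,150),97.3);print("handle width",np.linalg.norm(e))
def brass(f,box):
    h=cv2.cvtColor(f,cv2.COLOR_BGR2HSV); m=cv2.inRange(h,(8,120,60),(28,255,255)); k=np.zeros_like(m);x0,y0,x1,y1=box;k[y0:y1,x0:x1]=1
    n,l,stt,c=cv2.connectedComponentsWithStats(m*k); i=1+np.argmax(stt[1:,4]); return c[i],stt[i]
ps,fs=snap("s3","scene"); pt,ft=par("t3"),cv2.imread("pics/t3.png")
cs,ss=brass(fs,(245,185,295,230)); ct,sb=brass(ft,(350,160,385,190)); print(cs,ss,ct,sb)
o1,d1=ray(ps,cs);o2,d2=ray(pt,ct);A=np.array([d1,-d2]).T;k=np.linalg.lstsq(A,o2-o1,rcond=None)[0];a,b=o1+k[0]*d1,o2+k[1]*d2;print("nut tri",a,b,"on z47",onz(ps,cs,47),onz(pt,ct,47),"z42",onz(ps,cs,42),onz(pt,ct,42))
x,y=map(int,cs);A=cv2.resize(fs[y-45:y+45,x-60:x+60],(600,450),interpolation=cv2.INTER_CUBIC);cv2.imwrite("pics/s3c.png",A);print(x-60,y-45)
E
```

```text
t 5.67 tcp [655.   28.   90.3] yaw 51.0 tilt [0.0002 0.0003] F [ 1.4 -0.2 -3. ] gap 19.7 gf 59.7 q [-0.42  0.79  0.45  1.64 -0.44  0.82 -0.45]
end [717.82268259 105.65963427] x from TCP -99.90947290447865
end [712.71103429  99.32736266] x from TCP -91.77150909361863
handle width 21.272058815720438Traceback (most recent call last):
  File "<stdin>", line 10, in <module>
  File "<stdin>", line 8, in brass
    return _wrapfunc(a, 'argmax', axis=axis, out=out, **kwds)
    return bound(*args, **kwds)
ValueError: attempt to get argmax of an empty sequence
```

The TCP sits at wrench x = -86, which agrees with the earlier estimate. The nut is hidden now, so I'll triangulate it from the two opening pictures.

```bash
python3 - <<'E'
from h import *
def brass(f,box):
    h=cv2.cvtColor(f,cv2.COLOR_BGR2HSV); m=cv2.inRange(h,(8,110,50),(28,255,255)); k=np.zeros_like(m);x0,y0,x1,y1=box;k[y0:y1,x0:x1]=1
    n,l,stt,c=cv2.connectedComponentsWithStats(m*k); i=1+np.argmax(stt[1:,4]); return c[i],stt[i]
fs,ft=cv2.imread("pics/scene0.png"),cv2.imread("pics/top0.png");ps,pt=camera_params("scene"),camera_params("top")
cs,ss=brass(fs,(245,185,295,230)); ct,sb=brass(ft,(350,160,385,190)); print(cs,ss,ct,sb)
o1,d1=ray(ps,cs);o2,d2=ray(pt,ct);A=np.array([d1,-d2]).T;k=np.linalg.lstsq(A,o2-o1,rcond=None)[0];a,b=o1+k[0]*d1,o2+k[1]*d2;print("nut tri",a,b)
for z in (40,44,47):print(z,onz(ps,cs,z),onz(pt,ct,z))
A=cv2.resize(fs[165:245,215:315],(700,560),interpolation=cv2.INTER_CUBIC);cv2.imwrite("pics/s0c.png",A)
E
```

```text
[267.61290323 207.01612903] [264 203   8   9  62] [367.34666667 173.94666667] [363 170  10   9  75]
nut tri [563.33464157 -80.15898826  37.48447128] [563.62883453 -80.61901321  37.59978906]
40 [565.23392881 -78.3137794 ] [563.07101652 -80.37406811]
44 [568.25402908 -75.3796704 ] [562.14140155 -79.96586215]
47 [570.51910428 -73.17908866] [561.44419032 -79.65970769]
```

View pics/s0c.png

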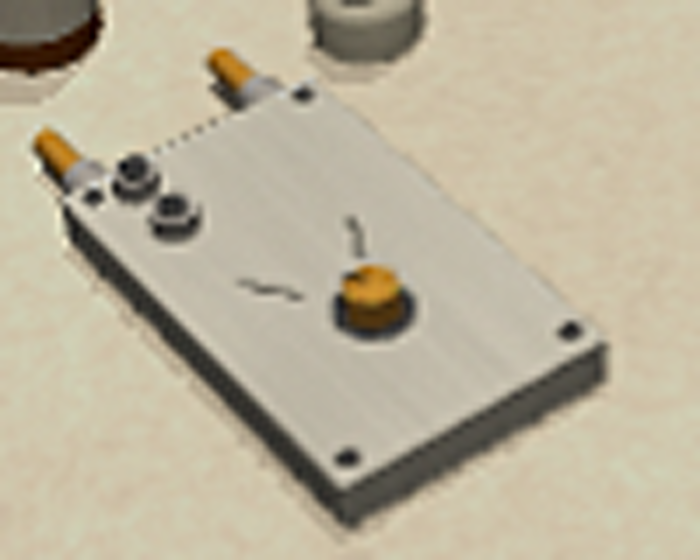

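The crop shows the manifold with the nut at about (372,300), scribe 1 at (355,237), scribe 2 at (270,290), and a clear area for the wrench. Nut axis is about (562,-80), so the mouth origin is 56 mm short of it, with the nut 4.4 mm to the moving-jaw side. I'll shift 1 mm, come down to about 3 mm above the manifold, then slide in.

```bash
python3 -m handwheel '[{"x":0,"y":-0.007,"z":0.08,"rx":0,"ry":0,"rz":0},{"x":0,"y":0,"z":0.12,"rx":0,"ry":0,"rz":0},{"x":0,"y":0,"z":0.09,"rx":0,"ry":0,"rz":0},{"x":0,"y":0,"z":0.05,"rx":0,"ry":0,"rz":0},{"x":0,"y":0,"z":0,"rx":0,"ry":0,"rz":0}]' -1; python3 -m handwheel '[{"x":-0.05,"y":0,"z":0,"rx":0,"ry":0,"rz":0},{"x":-0.07,"y":0,"z":0,"rx":0,"ry":0,"rz":0},{"x":-0.06,"y":0,"z":0,"rx":0,"ry":0,"rz":0},{"x":-0.04,"y":0,"z":0,"rx":0,"ry":0,"rz":0},{"x":-0.02,"y":0,"z":0,"rx":0,"ry":0,"rz":0}]' -1;python3 -c "
from h import *
st();snap('s4','scene');snap('t4','top')
s=cv2.imread('pics/s4.png');t=cv2.imread('pics/t4.png')
cv2.imwrite('pics/c4.png',np.hstack([cv2.resize(s[165:245,230:310],(400,400),interpolation=2),cv2.resize(t[135:215,330:410],(400,400),interpolation=2)]))"
```

```text
time_s: 6.35
tcp_pos: [654.0, 27.4, 38.3]
eef_rot: [0.903, 0.43, -0.0, -0.0]
force: [-0.3, -0.2, -2.8]
finger_gap: 19.6
gripper_force: 59.6
time_s: 6.98
tcp_pos: [631.4, -0.8, 39.2]
eef_rot: [0.903, 0.43, 0.0, 0.0]
force: [0.2, -0.9, -2.6]
finger_gap: 19.5
gripper_force: 59.7
t 6.97 tcp [631.4  -0.8  39.2] yaw 50.9 tilt [0.0001 0.0001] F [ 0.2 -0.9 -2.6] gap 19.5 gf 59.7 q [-0.36  0.83  0.41  1.72 -0.47  0.69 -0.38]
```

View pics/c4.png

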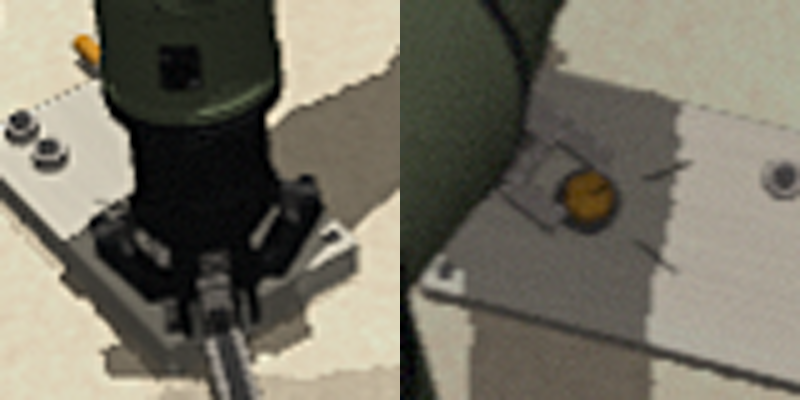

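In the right half (top view), the nut at crop (590,200) is entering between the jaws. Upper jaw edge runs (557,143)→(607,178) and the lower edge (505,190)→(553,233). I'll compare those with the predicted jaw edges.

```bash
python3 - <<'E'
from h import *
s=st();p=par("t4");a=np.radians(50.9);u=-np.array([np.cos(a),np.sin(a)]);v=np.array([-u[1],u[0]]);o=np.array(s["tcp_pos"][:2])+86*u
c=lambda X:((px(p,X)-[330,135])*5+[400,0]).round(0)
for n,x,y in [("fix outer tip",14,26),("fix inner tip",14,12),("mov inner tip",14,-19),("mov outer tip",14,-33),("fix outer root",-16,26),("fix inner root",-16,12),("mov inner root",-16,-19),("mov outer root",-16,-33)]:
    q=o+x*u+y*v; print(n,c([*q,48]),c([*q,33]))
n=np.array([562,-79.8]);print("nut",c([*n,47]), "nut in wrench",(n-o)@u,(n-o)@v)
f=cv2.imread("pics/t4.png");g=cv2.cvtColor(f,cv2.COLOR_BGR2HSV);m=cv2.inRange(g,(8,110,40),(28,255,255));m[:,:355]=0;m[:,390:]=0;m[:155]=0;m[195:]=0
ys,xs=np.nonzero(m);print(len(xs),"brass crop",(xs.mean()+.5-330)*5+400,(ys.mean()+.5-135)*5, onz(p,(xs.mean(),ys.mean()),45))
E
```

```text
t 7.08 tcp [631.5  -0.7  39.1] yaw 50.91 tilt [ 0.0001 -0.    ] F [-0.1  0.3 -3.5] gap 20.0 gf 59.7 q [-0.36  0.83  0.41  1.72 -0.47  0.69 -0.38]
fix outer tip [611. 147.] [609. 153.]
fix inner tip [597. 166.] [594. 172.]
mov inner tip [564. 208.] [561. 214.]
mov outer tip [549. 227.] [547. 233.]
fix outer root [569. 115.] [567. 122.]
fix inner root [554. 134.] [552. 141.]
mov inner root [521. 176.] [519. 183.]
mov outer root [506. 196.] [504. 202.]
nut [587. 194.] nut in wrench 19.2817105670997 -4.052329140688102
79 brass crop 589.1455696202534 197.31012658227854 [561.86573903 -79.81254339]
```

Predicted and observed edges agree to about 1–2 mm, with the nut at wrench x +19 and y -4, which is the mouth's middle. I'll slide in 18 mm and then lower.

```bash
python3 -m handwheel '[{"x":-0.03,"y":0,"z":0,"rx":0,"ry":0,"rz":0},{"x":-0.04,"y":0,"z":0,"rx":0,"ry":0,"rz":0},{"x":-0.03,"y":0,"z":0,"rx":0,"ry":0,"rz":0},{"x":-0.02,"y":0,"z":0,"rx":0,"ry":0,"rz":0},{"x":0,"y":0,"z":0,"rx":0,"ry":0,"rz":0}]' -1;  python3 -m handwheel '[{"x":0,"y":0,"z":0.01,"rx":0,"ry":0,"rz":0},{"x":0,"y":0,"z":0.008,"rx":0,"ry":0,"rz":0},{"x":0,"y":0,"z":0,"rx":0,"ry":0,"rz":0}]' -1;python3 -c "
from h import *
st()"
```

```text
time_s: 7.7
tcp_pos: [620.2, -14.6, 39.1]
eef_rot: [0.903, 0.43, 0.0, 0.0]
force: [0.8, 0.0, -4.0]
finger_gap: 19.7
gripper_force: 59.7
time_s: 8.07
tcp_pos: [620.3, -14.3, 36.2]
eef_rot: [0.903, 0.43, 0.0, -0.0]
force: [0.5, -0.1, -2.1]
finger_gap: 19.9
gripper_force: 59.7
t 8.07 tcp [620.3 -14.3  36.2] yaw 50.93 tilt [0. 0.] F [ 0.5 -0.1 -2.1] gap 19.9 gf 59.7 q [-0.33  0.82  0.4   1.75 -0.47  0.67 -0.35]
```

```bash
python3 -m handwheel '[{"x":0,"y":0,"z":0.007,"rx":0,"ry":0,"rz":0},{"x":0,"y":0,"z":0,"rx":0,"ry":0,"rz":0},{"x":0,"y":0,"z":0,"rx":0,"ry":0,"rz":0}]' -1
```

```text
time_s: 8.45
tcp_pos: [620.4, -14.2, 36.0]
eef_rot: [0.903, 0.43, 0.0, -0.0]
force: [-5.8, 1.3, 13.8]
finger_gap: 19.7
gripper_force: 61.6
```

The wrench is down flat. Next I'll release, lift, shut the fingers and go above the worm, starting at its handle side.

```bash
python3 -m handwheel '[{"x":0,"y":0,"z":-0.003,"rx":0,"ry":0,"rz":0},{"x":0,"y":0,"z":0,"rx":0,"ry":0,"rz":0},{"x":0,"y":0,"z":0,"rx":0,"ry":0,"rz":0},{"x":0,"y":0,"z":-0.1,"rx":0,"ry":0,"rz":0},{"x":0,"y":0,"z":-0.12,"rx":0,"ry":0,"rz":0}]' -0.1;  python3 -m handwheel '[{"x":0,"y":0,"z":0,"rx":0,"ry":0,"rz":0},{"x":0,"y":0,"z":0,"rx":0,"ry":0,"rz":0}]' -1;python3 -c "
from h import *
snap('w5');st();snap('t5','top')"
```

```text
time_s: 9.07
tcp_pos: [620.3, -14.5, 69.9]
eef_rot: [0.903, 0.43, -0.0, 0.0]
force: [1.0, -0.3, 0.8]
finger_gap: 38.1
gripper_force: 0.0
time_s: 9.32
tcp_pos: [620.3, -14.2, 69.1]
eef_rot: [0.903, 0.43, 0.0, 0.0]
force: [-1.1, 0.3, -0.9]
finger_gap: 2.9
gripper_force: 0.0
t 9.38 tcp [620.1 -14.2  68.7] yaw 50.93 tilt [-0.0002  0.0001] F [ 0.6  0.5 -0.1] gap -0.6 gf 0.0 q [-0.35  0.77  0.43  1.75 -0.45  0.73 -0.37]
```

View pics/w5.png

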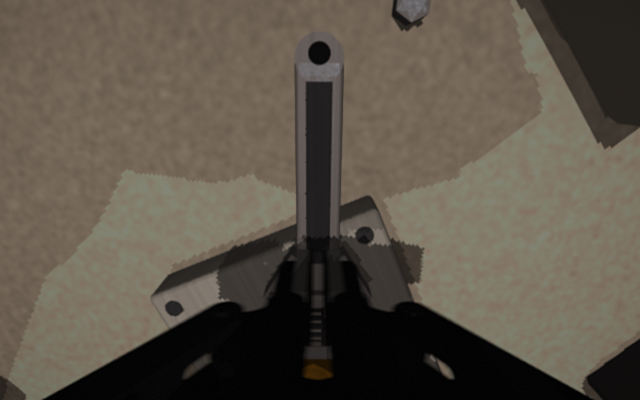

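The wrench lies straight on the manifold, hole at (319,52), with the worm visible between the shut fingers at rows 310–340 and the nut's brass at (318,370). Moving over the worm.

```bash
python3 -m handwheel '[{"x":-0.13,"y":-0.02,"z":0,"rx":0,"ry":0,"rz":0},{"x":-0.13,"y":-0.02,"z":0.05,"rx":0,"ry":0,"rz":0},{"x":0,"y":0,"z":0.04,"rx":0,"ry":0,"rz":0},{"x":0,"y":0,"z":0.005,"rx":0,"ry":0,"rz":0},{"x":0,"y":0,"z":0,"rx":0,"ry":0,"rz":0}]' -1; python3 -m handwheel '[{"x":0,"y":0,"z":0.007,"rx":0,"ry":0,"rz":0},{"x":0,"y":0,"z":0,"rx":0,"ry":0,"rz":0}]' -1
```

```text
time_s: 10.05
tcp_pos: [591.4, -40.4, 54.4]
eef_rot: [0.903, 0.43, 0.0, -0.0]
force: [0.6, 0.0, -0.1]
finger_gap: -0.1
gripper_force: 0.0
time_s: 10.3
tcp_pos: [591.1, -40.7, 53.4]
eef_rot: [0.903, 0.43, 0.0, 0.0]
force: [0.3, -0.2, 0.1]
finger_gap: 0.1
gripper_force: 0.0
```

```bash
python3 -m handwheel '[{"x":0,"y":0,"z":0.006,"rx":0,"ry":0,"rz":0},{"x":0,"y":0,"z":0,"rx":0,"ry":0,"rz":0}]' -1; python3 -m handwheel '[{"x":0,"y":0,"z":0.004,"rx":0,"ry":0,"rz":0},{"x":0,"y":0,"z":0,"rx":0,"ry":0,"rz":0}]' -1
```

```text
time_s: 10.55
tcp_pos: [591.1, -40.8, 52.5]
eef_rot: [0.903, 0.43, 0.0, 0.0]
force: [0.0, 0.1, -0.2]
finger_gap: -0.1
gripper_force: 0.1
time_s: 10.8
tcp_pos: [591.1, -40.9, 52.2]
eef_rot: [0.903, 0.43, 0.0, -0.0]
force: [-1.1, 0.6, 5.3]
finger_gap: -0.1
gripper_force: 2.7
```

```bash
python3 -m handwheel '[{"x":0,"y":0,"z":0.002,"rx":0,"ry":0,"rz":0},{"x":-0.02,"y":0,"z":0,"rx":0,"ry":0,"rz":0}]' -1; python3 -m handwheel '[{"x":-0.03,"y":0,"z":0,"rx":0,"ry":0,"rz":0},{"x":-0.03,"y":0,"z":0,"rx":0,"ry":0,"rz":0}]' -1; python3 -m handwheel '[{"x":-0.03,"y":0,"z":0,"rx":0,"ry":0,"rz":0},{"x":-0.03,"y":0,"z":0,"rx":0,"ry":0,"rz":0}]' -1
```

```text
time_s: 11.05
tcp_pos: [589.9, -42.4, 52.2]
eef_rot: [0.903, 0.43, 0.001, -0.0]
force: [-0.2, 6.5, 12.3]
finger_gap: 0.0
gripper_force: 6.3
time_s: 11.3
tcp_pos: [584.0, -49.6, 52.3]
eef_rot: [0.903, 0.43, 0.001, -0.0]
force: [-1.4, 5.2, 12.8]
finger_gap: -0.2
gripper_force: 6.2
time_s: 11.55
tcp_pos: [578.2, -56.7, 52.1]
eef_rot: [0.903, 0.43, 0.001, -0.0]
force: [-0.2, 1.1, 2.1]
finger_gap: 0.4
gripper_force: 0.8
```

```bash
python3 -m handwheel '[{"x":0,"y":0,"z":-0.02,"rx":0,"ry":0,"rz":0},{"x":0.127,"y":0,"z":0,"rx":0,"ry":0,"rz":0},{"x":0,"y":0,"z":0,"rx":0,"ry":0,"rz":0},{"x":0,"y":0,"z":0.019,"rx":0,"ry":0,"rz":0},{"x":-0.01,"y":0,"z":0,"rx":0,"ry":0,"rz":0},{"x":-0.03,"y":0,"z":0,"rx":0,"ry":0,"rz":0},{"x":-0.03,"y":0,"z":0,"rx":0,"ry":0,"rz":0}]' -1;python3 -m handwheel '[{"x":-0.03,"y":0,"z":0,"rx":0,"ry":0,"rz":0},{"x":-0.015,"y":0,"z":0,"rx":0,"ry":0,"rz":0}]' -1;python3 -c "
from h import *
snap('t6','top');f=cv2.imread('pics/t6.png')
g=cv2.cvtColor(f,cv2.COLOR_BGR2HSV);m=cv2.inRange(g,(8,110,40),(28,255,255));m[:,:350]=0;m[:,390:]=0;m[:155]=0;m[195:]=0;print(m.sum()/255)"
```

```text
time_s: 12.42
tcp_pos: [583.5, -50.0, 52.3]
eef_rot: [0.903, 0.43, 0.001, -0.0]
force: [-1.1, 4.7, 13.5]
finger_gap: -0.2
gripper_force: 6.8
time_s: 12.68
tcp_pos: [579.0, -55.5, 52.1]
eef_rot: [0.903, 0.43, 0.0, -0.0]
force: [-2.1, 4.3, 8.0]
finger_gap: -0.0
gripper_force: 4.1
0.0
```

```bash
python3 -m handwheel '[{"x":0,"y":0,"z":-0.02,"rx":0,"ry":0,"rz":0},{"x":0.12,"y":0,"z":0,"rx":0,"ry":0,"rz":0},{"x":0,"y":0,"z":0,"rx":0,"ry":0,"rz":0},{"x":0,"y":0,"z":0.0175,"rx":0,"ry":0,"rz":0},{"x":-0.01,"y":0,"z":0,"rx":0,"ry":0,"rz":0},{"x":-0.03,"y":0,"z":0,"rx":0,"ry":0,"rz":0},{"x":-0.03,"y":0,"z":0,"rx":0,"ry":0,"rz":0}]' -1;python3 -m handwheel '[{"x":-0.03,"y":0,"z":0,"rx":0,"ry":0,"rz":0},{"x":-0.015,"y":0,"z":0,"rx":0,"ry":0,"rz":0}]' -1;python3 -m handwheel '[{"x":0,"y":0,"z":-0.0175,"rx":0,"ry":0,"rz":0},{"x":0.12,"y":0,"z":0,"rx":0,"ry":0,"rz":0},{"x":0,"y":0,"z":0,"rx":0,"ry":0,"rz":0},{"x":0,"y":0,"z":0.0175,"rx":0,"ry":0,"rz":0},{"x":-0.01,"y":0,"z":0,"rx":0,"ry":0,"rz":0},{"x":-0.03,"y":0,"z":0,"rx":0,"ry":0,"rz":0},{"x":-0.03,"y":0,"z":0,"rx":0,"ry":0,"rz":0}]' -1;python3 -m handwheel '[{"x":-0.03,"y":0,"z":0,"rx":0,"ry":0,"rz":0},{"x":-0.015,"y":0,"z":0,"rx":0,"ry":0,"rz":0}]' -1
```

```text
time_s: 13.6
tcp_pos: [583.7, -49.5, 52.4]
eef_rot: [0.903, 0.43, 0.0, -0.0]
force: [-1.9, 6.0, 9.8]
finger_gap: 0.1
gripper_force: 4.9
time_s: 13.85
tcp_pos: [579.2, -54.8, 52.3]
eef_rot: [0.903, 0.43, 0.0, -0.0]
force: [-0.5, 5.1, 7.6]
finger_gap: 0.0
gripper_force: 3.6
time_s: 14.72
tcp_pos: [584.0, -48.7, 52.4]
eef_rot: [0.903, 0.43, 0.0, -0.001]
force: [-1.7, 8.0, 10.4]
finger_gap: -0.4
gripper_force: 5.3
time_s: 14.98
tcp_pos: [580.0, -54.0, 52.4]
eef_rot: [0.903, 0.43, 0.001, -0.0]
force: [1.8, 5.3, 7.0]
finger_gap: 0.2
gripper_force: 3.5
```

```bash
python3 -m handwheel '[{"x":0,"y":0,"z":-0.0175,"rx":0,"ry":0,"rz":0},{"x":0.12,"y":0,"z":0,"rx":0,"ry":0,"rz":0},{"x":0,"y":0,"z":0,"rx":0,"ry":0,"rz":0},{"x":0,"y":0,"z":0.0175,"rx":0,"ry":0,"rz":0},{"x":-0.01,"y":0,"z":0,"rx":0,"ry":0,"rz":0},{"x":-0.03,"y":0,"z":0,"rx":0,"ry":0,"rz":0},{"x":-0.03,"y":0,"z":0,"rx":0,"ry":0,"rz":0}]' -1;python3 -m handwheel '[{"x":-0.03,"y":0,"z":0,"rx":0,"ry":0,"rz":0},{"x":-0.015,"y":0,"z":0,"rx":0,"ry":0,"rz":0}]' -1;python3 -m handwheel '[{"x":0,"y":0,"z":-0.0175,"rx":0,"ry":0,"rz":0},{"x":0.12,"y":0,"z":0,"rx":0,"ry":0,"rz":0},{"x":0,"y":0,"z":0,"rx":0,"ry":0,"rz":0},{"x":0,"y":0,"z":0.0175,"rx":0,"ry":0,"rz":0},{"x":-0.01,"y":0,"z":0,"rx":0,"ry":0,"rz":0},{"x":-0.03,"y":0,"z":0,"rx":0,"ry":0,"rz":0},{"x":-0.03,"y":0,"z":0,"rx":0,"ry":0,"rz":0}]' -1;python3 -m handwheel '[{"x":-0.03,"y":0,"z":0,"rx":0,"ry":0,"rz":0},{"x":-0.015,"y":0,"z":0,"rx":0,"ry":0,"rz":0}]' -1
```

```text
time_s: 15.85
tcp_pos: [585.2, -48.5, 52.5]
eef_rot: [0.903, 0.43, 0.001, 0.0]
force: [3.0, 4.6, 5.1]
finger_gap: 0.4
gripper_force: 2.9
time_s: 16.1
tcp_pos: [580.8, -54.1, 52.5]
eef_rot: [0.903, 0.43, 0.001, 0.0]
force: [2.6, 3.1, 6.2]
finger_gap: 0.2
gripper_force: 2.8
time_s: 16.98
tcp_pos: [585.4, -48.3, 52.5]
eef_rot: [0.903, 0.43, 0.001, 0.0]
force: [2.5, 3.2, 5.0]
finger_gap: -0.3
gripper_force: 2.5
time_s: 17.23
tcp_pos: [581.0, -53.7, 52.5]
eef_rot: [0.903, 0.43, 0.0, 0.0]
force: [2.1, 2.8, 5.7]
finger_gap: -0.2
gripper_force: 2.6
```

```bash
python3 -m handwheel '[{"x":0,"y":0,"z":-0.0175,"rx":0,"ry":0,"rz":0},{"x":0.12,"y":0,"z":0,"rx":0,"ry":0,"rz":0},{"x":0,"y":0,"z":0,"rx":0,"ry":0,"rz":0},{"x":0,"y":0,"z":0.0205,"rx":0,"ry":0,"rz":0},{"x":-0.01,"y":0,"z":0,"rx":0,"ry":0,"rz":0},{"x":-0.03,"y":0,"z":0,"rx":0,"ry":0,"rz":0},{"x":-0.03,"y":0,"z":0,"rx":0,"ry":0,"rz":0}]' -1;python3 -m handwheel '[{"x":-0.03,"y":0,"z":0,"rx":0,"ry":0,"rz":0},{"x":-0.015,"y":0,"z":0,"rx":0,"ry":0,"rz":0}]' -1;python3 -m handwheel '[{"x":0,"y":0,"z":-0.1,"rx":0,"ry":0,"rz":0},{"x":0.25,"y":0.04,"z":-0.1,"rx":0,"ry":0,"rz":0},{"x":0.25,"y":0,"z":0,"rx":0,"ry":0,"rz":0},{"x":0.1,"y":0,"z":0,"rx":0,"ry":0,"rz":0},{"x":0,"y":0,"z":0,"rx":0,"ry":0,"rz":0}]' -1
python3 -c "
from h import *
st();snap('w7');snap('t7','top')
s=cv2.imread('pics/w7.png');t=cv2.imread('pics/t7.png')
cv2.imwrite('pics/c7.png',np.hstack([cv2.resize(t[150:200,340:390],(500,500),interpolation=2),cv2.resize(s[150:400,220:370],(300,500),interpolation=2)]))"
```

```text
time_s: 18.1
tcp_pos: [586.2, -46.4, 52.3]
eef_rot: [0.903, 0.43, 0.001, -0.001]
force: [0.3, 9.8, 13.4]
finger_gap: 0.1
gripper_force: 6.8
time_s: 18.35
tcp_pos: [582.1, -52.0, 52.3]
eef_rot: [0.903, 0.43, 0.001, -0.0]
force: [2.6, 5.8, 11.3]
finger_gap: -0.1
gripper_force: 5.3
time_s: 18.98
tcp_pos: [642.5, 13.4, 81.6]
eef_rot: [0.903, 0.43, -0.0, 0.0]
force: [-0.7, -0.1, -0.0]
finger_gap: 0.2
gripper_force: 0.0
t 18.98 tcp [642.5  13.4  81.6] yaw 50.97 tilt [-0.0005 -0.0005] F [-0.7 -0.1 -0. ] gap 0.2 gf 0.0 q [-0.4   0.78  0.45  1.68 -0.44  0.78 -0.43]
```

View pics/c7.png

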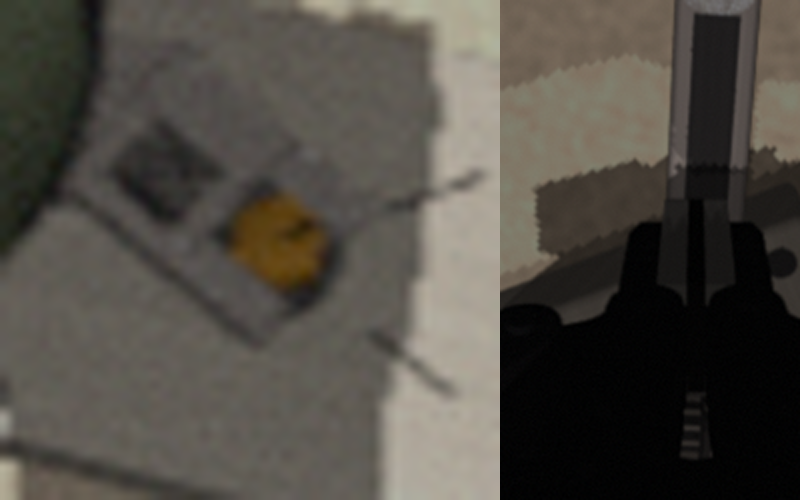

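```bash
python3 - <<'E'
from h import *
p=par("w7");f=cv2.imread("pics/w7.png");g=cv2.cvtColor(f,cv2.COLOR_BGR2GRAY).astype(float)
P=[]
for r in range(75,175,10):
    d=np.convolve(g[r],[1,1,0,-1,-1],"same"); 
    l=270+np.argmax(np.abs(d[270:310])); q=330+np.argmax(np.abs(d[330:365])); P.append((l,q)); 
print(P)
E
```

```text
[(np.int64(278), np.int64(335)), (np.int64(281), np.int64(364)), (np.int64(278), np.int64(344)), (np.int64(299), np.int64(357)), (np.int64(307), np.int64(339)), (np.int64(309), np.int64(336)), (np.int64(308), np.int64(339)), (np.int64(307), np.int64(351)), (np.int64(306), np.int64(350)), (np.int64(306), np.int64(339))]
```

The last allowed picture shows the jaws hugging the nut, at crop (280,240), with no visible gap. Its line still points at scribe 1, (440,190). The handle has settled a degree or two off, so I'll compute how to centre the gripper on it.

```bash
python3 - <<'E'
from h import *
p=par("w7");s=st();a=np.radians(50.97);hx=np.array([np.cos(a),np.sin(a)]);hy=np.array([hx[1],-hx[0]]);t=np.array(s["tcp_pos"][:2])
f=cv2.imread("pics/w7.png")
P=[]
for r,c0,c1 in [(165,307,350.5),(200,306,348.5),(245,304,342)]:
    for c in (c0,c1):
        q=onz(p,(c,r),42)-t; P.append((q@hx,q@hy))
    print(r,np.round(P[-2:],1))
P=np.array(P);m=(P[::2]+P[1::2])/2;k=np.polyfit(m[:,0],m[:,1],1);print("slope deg",np.degrees(np.arctan(k[0])),"offset at TCP",k[1])
# hole: dark disc on handle end
g=cv2.cvtColor(f,cv2.COLOR_BGR2GRAY);roi=g[0:150,280:370];m=cv2.inRange(roi,0,25);n,l,ss,c=cv2.connectedComponentsWithStats(m);
for i in range(1,n):
    if 60<ss[i,4]<900: print(ss[i],c[i]+[280,0],(onz(p,c[i]+[280,0],42)-t)@np.array([hx,hy]).T)
nn=np.array([562,-79.8])-t;print("nut rel",nn@hx,nn@hy)
E
```

```text
t 19.07 tcp [641.9  11.8  81.7] yaw 50.85 tilt [-0.0007 -0.0008] F [ 0.1 -0.9  0.6] gap -0.0 gf 0.0 q [-0.4   0.78  0.45  1.68 -0.44  0.78 -0.43]
165 [[39.6 -6.3]
 [39.6 16.1]]
200 [[20.7 -7. ]
 [20.7 15.5]]
245 [[-5.3 -8.4]
 [-5.3 12.6]]
slope deg 3.572472528405908 offset at TCP 2.607261300525499
[ 41 124  18  18 266] [329.58270677 132.7593985 ] [56.08583077  5.13934288]
nut rel -121.44050747173631 -4.355585818929477
```

```bash
python3 - <<'E'
from h import *
p=camera_params("top");n=np.array([562,-79.8])
ang=lambda d:round(np.degrees(np.arctan2(d[1],d[0])),1)
c=lambda u,v:(340+u/10-.45,150+v/10-.45)
for q in [(395,210),(483,175),(372,333),(455,395)]:
    w=onz(p,c(*q),30);print("scribe",w.round(1),ang(w-n))
w=[onz(p,c(*q),30) for q in [(395,210),(483,175),(372,333),(455,395)]];print(ang(w[1]-w[0]),ang(w[3]-w[2]))
for nm,uv,z in [("spare",(322,122),10),("collar",(300,119),10),("box near",(418,128),55),("box bl",(418,132),0),("box tl",(417,100),55),("white bl",(297,102),0),("white br",(365,97),0),("white top",(366,90),50)]:
    q=onz(p,uv,z);print(nm,q.round(0),"r",np.linalg.norm(q-n).round(0),"ang",ang(q-n))
f=cv2.imread("pics/top0.png");h=cv2.cvtColor(f,cv2.COLOR_BGR2HSV)
m=cv2.inRange(h,(0,0,95),(180,28,255));m[:140]=0;m[220:]=0;m[:,:325]=0;m[:,430:]=0
k=cv2.findContours(m,cv2.RETR_EXTERNAL,cv2.CHAIN_APPROX_NONE)[0];k=max(k,key=cv2.contourArea);B=cv2.boxPoints(cv2.minAreaRect(k));print(cv2.contourArea(k));W=[onz(p,b,30) for b in B];print(np.round(W,1),[ (ang(W[i-1]-W[i]),round(float(np.linalg.norm(W[i-1]-W[i])))) for i in range(4)])
E
```

```text
scribe [ 574.6 -115.2] -70.4
scribe [ 584.3 -140.9] -69.9
scribe [ 538.9 -107.1] -130.3
scribe [ 520.4 -129.8] -129.8
-69.3 -129.1
spare [731.  44.] r 210.0 ang 36.3
collar [742. 109.] r 261.0 ang 46.5
box near [ 691. -229.] r 197.0 ang -49.2
box bl [ 697. -241.] r 210.0 ang -50.0
box tl [ 776. -232.] r 262.0 ang -35.4
white bl [799. 118.] r 309.0 ang 39.8
white br [811. -87.] r 249.0 ang -1.7
white top [812. -86.] r 250.0 ang -1.4
963.5
[[ 516.3   16. ]
 [ 609.1  -10.3]
 [ 536.6 -258.7]
 [ 445.4 -229.3]] [(np.float64(-106.1), 255), (np.float64(164.2), 96), (np.float64(73.7), 259), (np.float64(-17.8), 96)]
```

Scribes sit at -70° and -130°, so the final handle direction is -10°, and it sweeps clear of all bystanders. I'll centre on the handle, go down and grip.

```bash
python3 -m handwheel '[{"x":0,"y":0.015,"z":0,"rx":0,"ry":0,"rz":0.034},{"x":0,"y":0,"z":0.1,"rx":0,"ry":0,"rz":0},{"x":0,"y":0,"z":0.12,"rx":0,"ry":0,"rz":0},{"x":0,"y":0,"z":0.07,"rx":0,"ry":0,"rz":0},{"x":0,"y":0,"z":0,"rx":0,"ry":0,"rz":0}]' 0; python3 -m handwheel '[{"x":0,"y":0,"z":0,"rx":0,"ry":0,"rz":0},{"x":0,"y":0,"z":0,"rx":0,"ry":0,"rz":0},{"x":0,"y":0,"z":0,"rx":0,"ry":0,"rz":0},{"x":0,"y":0,"z":0,"rx":0,"ry":0,"rz":0}]' -1;python3 - <<'E'
from h import *
s=st();t=np.array(s["tcp_pos"][:2]);n=np.array([562,-79.8]);d=t-n;print(np.linalg.norm(d),np.degrees(np.arctan2(d[1],d[0])))
E
```

```text
time_s: 19.7
tcp_pos: [643.7, 11.6, 37.0]
eef_rot: [0.914, 0.406, -0.001, -0.0]
force: [0.7, 0.5, 0.7]
finger_gap: 42.6
gripper_force: 0.0
time_s: 20.2
tcp_pos: [644.7, 11.7, 38.8]
eef_rot: [0.914, 0.406, 0.0, 0.0]
force: [-1.3, -1.0, 6.8]
finger_gap: 19.4
gripper_force: 59.2
t 20.2 tcp [644.7  11.7  38.8] yaw 47.87 tilt [ 0.0008 -0.    ] F [-1.3 -1.   6.8] gap 19.4 gf 59.2 q [-0.38  0.85  0.42  1.68 -0.49  0.72 -0.44]
123.32500369786484 47.89863290344734
```

Radius is 123.3 mm and the position angle equals the tool yaw, 47.9°, so the geometry is consistent. I'll turn 58.4° clockwise about the nut in two halves.

```bash
python3 -m handwheel '[{"x":0,"y":0,"z":-0.003,"rx":0,"ry":0,"rz":0},{"x":-0.0017,"y":0.0523,"z":0,"rx":0,"ry":0,"rz":0.0406},{"x":-0.0017,"y":0.0523,"z":0,"rx":0,"ry":0,"rz":0.0406},{"x":-0.0017,"y":0.0523,"z":0,"rx":0,"ry":0,"rz":0.0406},{"x":-0.0017,"y":0.0523,"z":0,"rx":0,"ry":0,"rz":0.0406},{"x":0,"y":0,"z":0,"rx":0,"ry":0,"rz":0}]' -1;python3 - <<'E'
from h import *
s=st();t=np.array(s["tcp_pos"][:2]);n=np.array([562,-79.8]);d=t-n;print(np.linalg.norm(d),np.degrees(np.arctan2(d[1],d[0])),np.round(s["torque"],2))
E
```

```text
time_s: 20.95
tcp_pos: [665.3, -12.1, 38.8]
eef_rot: [0.958, 0.286, 0.0, 0.0]
force: [1.7, 0.0, 2.7]
finger_gap: 19.4
gripper_force: 59.2
t 20.95 tcp [665.3 -12.1  38.8] yaw 33.24 tilt [ 0.0009 -0.0002] F [1.7 0.  2.7] gap 19.4 gf 59.2 q [-0.37  0.89  0.49  1.63 -0.55  0.77 -0.62]
123.44717556573701 33.23609862672719 [ 0.04 -0.27 -0.07]
```

```bash
python3 -m handwheel '[{"x":-0.0017,"y":0.0523,"z":0,"rx":0,"ry":0,"rz":0.0405},{"x":-0.0017,"y":0.0523,"z":0,"rx":0,"ry":0,"rz":0.0405},{"x":-0.0017,"y":0.0523,"z":0,"rx":0,"ry":0,"rz":0.0405},{"x":-0.0017,"y":0.0523,"z":0,"rx":0,"ry":0,"rz":0.0405},{"x":-0.0017,"y":0.0523,"z":0,"rx":0,"ry":0,"rz":0.0405},{"x":-0.0017,"y":0.0523,"z":0,"rx":0,"ry":0,"rz":0.0405},{"x":0,"y":0,"z":0,"rx":0,"ry":0,"rz":0}]' -1; python3 -m handwheel '[{"x":-0.0017,"y":0.0523,"z":0,"rx":0,"ry":0,"rz":0.0405},{"x":-0.0017,"y":0.0523,"z":0,"rx":0,"ry":0,"rz":0.0405},{"x":-0.0017,"y":0.0523,"z":0,"rx":0,"ry":0,"rz":0.0405},{"x":-0.0017,"y":0.0523,"z":0,"rx":0,"ry":0,"rz":0.0405},{"x":-0.0017,"y":0.0523,"z":0,"rx":0,"ry":0,"rz":0.0405},{"x":-0.0017,"y":0.0523,"z":0,"rx":0,"ry":0,"rz":0.0405},{"x":0,"y":0,"z":0,"rx":0,"ry":0,"rz":0},{"x":0,"y":0,"z":0,"rx":0,"ry":0,"rz":0}]' -1;python3 - <<'E'
from h import *
s=st();t=np.array(s["tcp_pos"][:2]);n=np.array([562,-79.8]);d=t-n;print(np.linalg.norm(d),np.degrees(np.arctan2(d[1],d[0])),np.round(s["torque"],2))
p,f=snap("t8","top")
def line(f):
    g=cv2.cvtColor(f,cv2.COLOR_BGR2HSV);m=cv2.inRange(g,(8,110,40),(28,255,255));k=np.zeros_like(m);k[160:190,352:384]=255;m&=k
    ys,xs=np.nonzero(m);print(len(xs))
    if len(xs)<20:return
    c=np.array([xs.mean(),ys.mean()]);hull=np.zeros_like(m);cv2.fillConvexPoly(hull,cv2.convexHull(np.argwhere(m)[:,::-1].astype(np.int32)),255)
    v=f.max(2).astype(float);yy,xx=np.nonzero(hull);w=np.clip(np.percentile(v[hull>0],55)-v[yy,xx],0,None)
    d=np.array([(w*(xx-c[0])).sum(),(w*(yy-c[1])).sum()])/w.sum();print(c,d,"dark world dir",np.degrees(np.arctan2(-d[0],-d[1])))
    x,y=c.astype(int);print(f.max(2)[y-6:y+8,x-6:x+8])
for q in ["top0","t7","t8"]: line(cv2.imread(f"pics/{q}.png"))
E
```

```text
time_s: 21.82
tcp_pos: [683.0, -55.3, 38.8]
eef_rot: [0.995, 0.1, 0.001, 0.0]
force: [3.5, 1.3, 2.7]
finger_gap: 19.3
gripper_force: 59.2
time_s: 22.82
tcp_pos: [683.2, -102.0, 38.8]
eef_rot: [0.996, -0.09, 0.001, 0.0]
force: [3.9, -1.1, 2.2]
finger_gap: 19.4
gripper_force: 59.2
t 22.82 tcp [ 683.2 -102.    38.8] yaw -10.36 tilt [ 0.001  -0.0004] F [ 3.9 -1.1  2.2] gap 19.4 gf 59.2 q [-0.32  0.98  0.67  1.55 -0.74  0.88 -1.13]
123.25770220762435 -10.37801006963893 [-0.11 -1.12 -0.22]
77
[367.37662338 174.06493506] [0.79468033 1.32284182] dark world dir -149.00519461048466
[[142 142 147 138 124 106 113 121 127 141 139 138 141 143]
 [142 144 122  88  76  76  95 101  94 107 131 138 144 146]
 [140 114  74  74 106 118 128 132 123  99  85 115 143 144]
 [115  71  76 113 133 135 137 134 133 117  95  96 131 145]
 [ 99  56  89 125 135 136 137 135 113  78  67  62 112 141]
 [ 73  52  85 117 135 142 131 110  91  85  96  84  83 123]
 [ 57  52  91 124 141 140 138 139 133 130 119  89  79 118]
 [ 61  65 109 134 141 140 143 139 139 132 115  75  62 116]
 [ 63  53  71 101 121 135 140 139 132 127 101  63
[... 1439 characters left out ...]
5 141  95  49  52  65  71  66  60  56  62  71  71]
 [155 155 136  94  69  81  91  96  84  66  42  60  76  81]
 [161 152 128  90  86  84  91  92  86  82  72  70  90  84]
 [158 134  98  87  87  89  94  90  91  95  96  91  82  83]
 [155 131  88  79  88  95  89  96  95  98  88  81  90  81]
 [155 129  87  89  93  93  91  75  72  80  87  85  83  82]
 [155 132  94  96  93 101 102  98  80  56  71  83  84  82]
 [131  95  77  82  91  96 107 108  99  73  58  75  82  83]
 [ 94  74  52  60  77  92  95  97  88  78  72  83  84  87]
 [ 60  52  40  40  57  69  78  73  64  48  78  90  86  82]
 [ 78  60  39  36  40  48  57  48  40  42  62  81  80  86]
 [ 95  83  64  46  35  38  42  34  41  43  58  59  61  59]]
```

Turned, with tool yaw at -10.4°. In the top view the nut's line now runs down-right at about 39° in the image, matching scribe 2 (37°). I'll release and lift clear.

```bash
python3 -m handwheel '[{"x":0,"y":0,"z":0,"rx":0,"ry":0,"rz":0},{"x":0,"y":0,"z":0,"rx":0,"ry":0,"rz":0},{"x":0,"y":0,"z":0,"rx":0,"ry":0,"rz":0},{"x":0,"y":0,"z":-0.1,"rx":0,"ry":0,"rz":0},{"x":0,"y":0,"z":-0.15,"rx":0,"ry":0,"rz":0},{"x":0,"y":0,"z":-0.15,"rx":0,"ry":0,"rz":0},{"x":0,"y":0,"z":0,"rx":0,"ry":0,"rz":0},{"x":0,"y":0,"z":0,"rx":0,"ry":0,"rz":0}]' 0; python3 - <<'E'
from h import *
s=st();p,f=snap("w9");a=np.radians(-10.36);hx=np.array([np.cos(a),np.sin(a)]);hy=np.array([hx[1],-hx[0]]);t=np.array(s["tcp_pos"][:2])
g=cv2.cvtColor(f,cv2.COLOR_BGR2GRAY);roi=g[0:200,270:370];m=cv2.inRange(roi,0,25);n,l,ss,c=cv2.connectedComponentsWithStats(m);N=np.array([562,-79.8])
for i in range(1,n):
    if 60<ss[i,4]<900:
        q=onz(p,c[i]+[270,0],42);d=q-N;print(ss[i],q,"r",np.linalg.norm(d),"handle dir",np.degrees(np.arctan2(d[1],d[0])))
p,f=snap("t9","top");x,y=367,174;print(f.max(2)[y-7:y+8,x-7:x+9])
E
```

```text
time_s: 23.88
tcp_pos: [682.9, -101.9, 99.1]
eef_rot: [0.996, -0.091, 0.0, -0.0]
force: [-0.0, 0.1, -0.7]
finger_gap: 42.6
gripper_force: 0.0
t 23.88 tcp [ 682.9 -101.9   99.1] yaw -10.48 tilt [0.0004 0.0003] F [-0.   0.1 -0.7] gap 42.6 gf 0.0 q [-0.35  0.91  0.72  1.54 -0.69  0.97 -1.17]
[ 40 120  17  17 215] [ 736.88202274 -111.80185385] r 177.7859401802716 handle dir -10.369885814528882
[[111 117 133 142 144 153 152 150 154 151 122  80  81  90  82  86]
 [155 152 157 160 128  85  77  83 103 107  85  73  85  85  85  83]
 [160 161 155 141  95  61  71  99 114  93  61  52  59  71  74  79]
 [160 158 157 138 110 121 146 155 135  93  71  43  61  80  86  86]
 [160 157 156 159 161 160 164 166 136  88  80  69  76  85  83  84]
 [155 158 158 152 155 164 171 169 136 100  94  94  95  86  79  84]
 [160 155 155 145 143 167 173 150 108  93  90  88  88  87  82  83]
 [161 160 161 157 163 170 146 104  75  72  82  87  87  85  85  81]
 [160 157 158 165 164 170 147 106 100  80  59  73  80  87  86  82]
 [164 159 144 117 136 163 143 105 106  96  69  60  72  87  87  81]
 [143 161 132  80  76 117 128 103  96  89  77  69  81  85  84  87]
 [ 80  77  68  51  64  76  82  80  72  60  54  69  84  86  85  83]
 [108  89  70  57  63  66  62  53  50  39  41  56  77  83  85  91]
 [167 170 160 123  83  72  56  37  39  45  45  56  60  56  62  66]
 [181 181 178 172 163 114  59  39  42  58  78  92  96  89  82  87]]
```

```bash
python3 -c "
from station import *
print(hand_in())"
```

```text
the job is handed in; nothing more can be done
None
```

I laid the wrench around the nut, rolled its worm until the fingertip slipped on it, and turned the nut about 58° clockwise so its line points at the second scribe; I handed it in at about 24 s with the wrench still on the nut. I judged snugness from the worm slipping and one picture, and the final angle from the gripper's yaw and coarse top-view pixels.

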